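# Fix down the returns station and tip the used pots into its tub

### The arm

A 7-joint arm with a two-finger parallel gripper is mounted at the origin on the work surface. World frame = base frame: x ahead of the robot, y to its left, z up, the work surface at z = 0. Lengths are in m, angles in degrees, forces in N, time in s.
With the tool pointing down it reaches from about 0.4 to 0.875 m from the base axis. Payload 19.3 kg.
Tool frame: the origin (TCP) lies at the very end of the fingers, on their centre line; the grasp point (between the pads) lies 19 mm behind it (robot.grip_point_offset is the distance from the TCP to the grasp point, in m); z points along the fingers, y is the line along which they close (so a half turn about z gives the same grasp; the last joint's range is limited). The gripper opens to 85 mm and grips with 20 to 120 N. Pads are 22 mm wide; open, the fingers measure 114 mm over their backs; the gripper's body (76 mm by 85 mm) begins 54 mm behind the grasp point. The pads swing forward as they close: fully open they stand 13 mm farther back than shut.
Start: joints at [-74.267, 29.874, -2.08, 91.645, 1.215, 58.505, -6.463], TCP at [0.211, 0.588, 0.231] pointing down, gripper open.
Joint ranges: [-166.77, 166.77], [-17.47, 122.26], [-85.68, 81.53], [9.62, 139.38], [-72.42, 252.41], [9.2, 110.78], [-144.41, 144.41]. Speed limits (degrees/s): [108.29, 108.29, 136.94, 136.94, 172.46, 172.46, 172.46].

### API

Orientations are given as a 3x3 rotation matrix whose columns are the frame's x, y, z axes.
In Python, from station import robot, effector, viewer gives the robot as it stands. Calls block until the motion is done:
- robot.movep(position, orientation): joint-space move of the TCP to a pose.
- robot.move_linear(position, max_speed=0.15, rotation=None): straight line of the TCP; rotation=None keeps the orientation; max_speed is the mean speed in m/s.
- robot.set_joints(angles): joint-space move.
- effector.ungrasp() and effector.close(): open the fingers fully, or close them until they stop; the grip force is fixed at half the most.
- robot.dwell(seconds).
- robot.ik(position, orientation): joint angles nearest the present ones, or None.
- viewer.get_image(name): name is "scene" or "top" or "wrist"; returns (picture, depth): 420x560x3 uint8, red, green, blue; 420x560 float32, m along the optical axis (not along the pixel's ray), 0 where there is no reading.
- viewer.camera_model(name): a dict with "fx", "fy", "cx", "cy" (pixels), "extrinsics" (4x4, takes a point from world to camera coordinates); the wrist camera has in their place "T_tool_cam" (4x4, takes a point from camera to tool coordinates, whose origin is the TCP and whose axes are the flange's). Camera axes: x right, y down, z forward; pixel columns grow to the right and rows downward; lengths in m; the calibration is good to about 2 mm. A picture is of the moment at which its call begins: read the wrist's pose just before it. camera_model takes no time and is no camera call.
A pose or a line that the arm cannot do raises robot.IKError and nothing moves.
- robot.sign_off(): hands the job in; it is judged then, once.
Readings, each from a call of its own:
- robot.read_clock(): time.
- robot.read_qpos(): joint angles.
- robot.read_qd(): joint speeds.
- robot.read_joint_efforts(): joint torques, N m.
- robot.read_position(): TCP position.
- robot.read_ee_rot(): TCP orientation.
- robot.read_ft_force(): force on the tool from outside, world axes, zero at the start.
- robot.read_wrist_torque(): the same for the moment, N m.
- robot.read_opening(): finger opening in m.
- robot.read_grip_force(): force on a finger pad.
Only numpy, scipy, OpenCV 4.12 (cv2) and the standard library are available. Lean on these libraries where they do the work, as an engineer would, in place of code of your own. Each camera call takes 0.05 s, during which the arm holds its last target. There are 200 camera calls.

### The job

Fix the returns station first: push firmly down on the knob of each of its two self-tapping screws while turning it clockwise, until both are fully home. Then put all the used specimen pots from the bench on the flat hinged tray, let go of them, and lift the tray by its bar handle until every pot has slid into the hooded tub; lower the tray gently until it lies flat again. Leave the petri dish, the wash bottle and the calculator where they are.

Things in the scene. Friction and masses are not known exactly. Their poses are not given: they have to be found in the camera images.
- station: the returns station, fixed on the bench: grey base 200 x 330 mm with wooden batten, hinged tray and covered tub. Origin on the bench under the middle; its y axis points from the tub past the hinge to the tray's free edge; its x axis points away from the robot, along the hinge line. Yaw varies by 0.15 rad. Screw axes at (-145, 35) and (-145, 155) mm in its x, y.
- screw_a_knob (a point): grip point of the first (nearer the tub) screw's upright black knob-head, round, knurled, 20 mm across, 35 mm tall, on its axis, 13 mm below its top, at first about 53 mm above the bench; grip at any yaw. It stands on a rubber washer (18 mm across, 7 mm thick): pushing sinks it 0.33 mm per N, bottoming at 4.5 mm, and it springs back. Batten top: 20 mm above the bench. Axis 50 mm from the tray's side.
- screw_b_knob (a point): grip point of the second (nearer the handle's end) screw's upright black knob-head, round, knurled, 20 mm across, 35 mm tall, on its axis, 13 mm below its top, at first about 53 mm above the bench; grip at any yaw. It stands on a rubber washer (18 mm across, 7 mm thick): pushing sinks it 0.33 mm per N, bottoming at 4.5 mm, and it springs back. Batten top: 20 mm above the bench. Axis 50 mm from the tray's side.
- screw_a (a joint): turn of the first screw's thread, rad: starts at 0 to 0.5, grows clockwise seen from above, stops fully home at 4.5. The thread turns with the head only while the head is pushed down with over about 6 N (10 to 12 N is right); pushed less, the head merely spins. It sinks 0.9 mm per rad. Turning back while pressing unscrews it; lifting off and regripping loses nothing.
- screw_b (a joint): turn of the second screw's thread, rad: starts at 0 to 0.5, grows clockwise seen from above, stops fully home at 4.5. The thread turns with the head only while the head is pushed down with over about 6 N (10 to 12 N is right); pushed less, the head merely spins. It sinks 0.9 mm per rad. Turning back while pressing unscrews it; lifting off and regripping loses nothing.
- tray (a joint): tilt of the hinged aluminium tray, rad: 0 lying flat, up to 1.15 with its handle edge raised. It falls down freely if let go. Pots start to slide at about 0.5 to 0.65 rad; at 1.0 rad they all leave.
- tray_hinge (a point): middle of the tray's hinge line, level with the tray floor (55 mm above the bench), at the edge towards the tub, which has no wall; axes as the tray's: y along the tray floor to the handle, z out of the floor.
- tray_centre (a point): centre of the tray floor's upper face; moves with the tray; y towards the handle, x along the hinge, z out of the floor. The floor inside is 176 mm (x) by 185 mm (y, from the hinge, which is 95 mm away, to the end wall); walls 12 mm high on two sides and at the handle end.
- tray_handle (a point): middle of the tray's bar handle: black round bar, 10 mm thick, 104 mm free length along x, parallel to the hinge and 233 mm from it, 45 mm clear of the tray's end wall, about 60 mm above the bench when the tray is flat, free below and above. The round bar can turn in a pinch grip; lifting takes about 1.5 to 4 N.
- tub_floor (a point): centre of the tub's floor (6 mm above the bench), axes as the station's; inside 178 mm (x) by 140 mm (y), of which the 40 mm next to the hinge are a steep ramp. The tub lies beyond the hinge line under a clear hood (top 124 mm above the bench) open only towards the tray: pots get in only over the tray's hinge edge.
- pot0: closed specimen pot, grey body, white cap, 34 mm across, 36 mm tall, 30 to 63 g, standing on the bench left of the station; origin at the centre of its underside, z up its axis. Two to four pots are present (None if absent).
- pot1: closed specimen pot, grey body, white cap, 34 mm across, 36 mm tall, 30 to 63 g, standing on the bench left of the station; origin at the centre of its underside, z up its axis. Two to four pots are present (None if absent).
- pot2: closed specimen pot, grey body, white cap, 34 mm across, 36 mm tall, 30 to 63 g, standing on the bench left of the station; origin at the centre of its underside, z up its axis. Two to four pots are present (None if absent).
- pot3: closed specimen pot, grey body, white cap, 34 mm across, 36 mm tall, 30 to 63 g, standing on the bench left of the station; origin at the centre of its underside, z up its axis. Two to four pots are present (None if absent).
- petri: bystander, to be left where it is: covered petri dish, 52 mm across, 14 mm tall; origin at its underside
- washbottle: bystander, to be left where it is: white wash bottle, 64 mm across, 160 mm tall; origin at its underside
- calculator: bystander, to be left where it is: black pocket calculator, 150 x 75 x 14 mm; origin at its underside
Not all that is in view belongs to the job. What is shaped like the pot1 but blue is not meant.

How it is judged (in metres and radians):
On the way, in this order (a step that is already met when the one before it is completed fails the run):
1. both screws are fully home (value of joint each of screw_a, screw_b above 4.2 rad), for 0.2 s.
2. every pot is on the flat tray and let go (value of joint tray below 0.06 rad and x of pot0 in the frame of tray_centre between -0.09 and 0.09 m and y of pot0 in the frame of tray_centre between -0.1 and 0.093 m and z of pot0 in the frame of tray_centre between -0.006 and 0.045 m and contact force between the fingers and pot0 below 0.2 N and x of pot1 in the frame of tray_centre between -0.09 and 0.09 m and y of pot1 in the frame of tray_centre between -0.1 and 0.093 m and z of pot1 in the frame of tray_centre between -0.006 and 0.045 m and contact force between the fingers and pot1 below 0.2 N and x of pot2 in the frame of tray_centre between -0.09 and 0.09 m and y of pot2 in the frame of tray_centre between -0.1 and 0.093 m and z of pot2 in the frame of tray_centre between -0.006 and 0.045 m and contact force between the fingers and pot2 below 0.2 N and x of pot3 in the frame of tray_centre between -0.09 and 0.09 m and y of pot3 in the frame of tray_centre between -0.1 and 0.093 m and z of pot3 in the frame of tray_centre between -0.006 and 0.045 m and contact force between the fingers and pot3 below 0.2 N), for 0.3 s.
3. the tray is lifted well up by its handle edge (value of joint tray above 0.5 rad), for 0.2 s.
At the end, for the whole second after the job is handed in: Both screws are turned to within 0.3 rad of the stop, every pot present lies at rest in the tub, and the tray is flat (within 0.04 rad) (all of step 1 and value of joint tray below 0.04 rad and x of pot0 in the frame of tub_floor between -0.092 and 0.092 m and y of pot0 in the frame of tub_floor between -0.072 and 0.078 m and z of pot0 in the frame of tub_floor between -0.008 and 0.08 m and linear speed of each of pot0, pot1, pot2, pot3 below 0.05 m/s and x of pot1 in the frame of tub_floor between -0.092 and 0.092 m and y of pot1 in the frame of tub_floor between -0.072 and 0.078 m and z of pot1 in the frame of tub_floor between -0.008 and 0.08 m and x of pot2 in the frame of tub_floor between -0.092 and 0.092 m and y of pot2 in the frame of tub_floor between -0.072 and 0.078 m and z of pot2 in the frame of tub_floor between -0.008 and 0.08 m and x of pot3 in the frame of tub_floor between -0.092 and 0.092 m and y of pot3 in the frame of tub_floor between -0.072 and 0.078 m and z of pot3 in the frame of tub_floor between -0.008 and 0.08 m); the robot touches nothing.
It fails at once if the tray is dropped or slammed down (over 1.5 rad/s downward near the bottom) (value of joint tray below 0.35 rad and velocity of joint tray below -1.5 rad/s).
It fails at once if a bystander is moved more than 4 cm (distance of any of petri, washbottle, calculator from where it was at the start of the episode above 0.04 m).
Of pot0, pot1, pot2, pot3 only 2 to 4 are there at a start; the rules pass over those that are not, and their reading is None.
At some moment in a run one of pot0, pot1, pot2, pot3 may be knocked a few centimetres aside while the robot is not near it.
It also fails if it takes over 210 s, if anything falls off the work surface, if the arm or the gripper's body presses on something with over 40 N, if the wrist force passes 120 N, or if a joint passes its speed limit or range.

## Working session

There is one attempt and no reset: what is moved stays moved. The work goes in short steps, each a Python script; the robot and the scene stay as the last script left them, time stands still between calls to the robot, and variables do not carry over. Pictures are saved under pics/ and viewed, at most 14 in all, crops included, and the job is handed in when it is done.

```bash
ls; mkdir -p pics
cat > h.py <<'E'
import numpy as np, cv2
from station import robot, effector, viewer
def save(name,fn):
    im,d=viewer.get_image(name); cv2.imwrite(f'pics/{fn}.png',im[:,:,::-1]); np.save(f'pics/{fn}.npy',d); return im,d
def world(name,d):
    m=viewer.camera_model(name); v,u=np.mgrid[:420,:560]
    P=np.stack([(u-m['cx'])/m['fx']*d,(v-m['cy'])/m['fy']*d,d,np.ones_like(d)],-1)
    if name=='wrist': 
        T=np.eye(4);T[:3,:3]=robot.read_ee_rot();T[:3,3]=robot.read_position();T=T@m['T_tool_cam']
    else: T=np.linalg.inv(m['extrinsics'])
    return (P@T.T)[...,:3]
E
python3 - <<'E'
from h import *
im,d=save('top','top0'); P=world('top',d); np.save('pics/Ptop.npy',P)
save('scene','scene0')
print(robot.read_clock(),robot.read_ee_rot().round(3).tolist(),robot.read_ft_force(), robot.grip_point_offset)
print(viewer.camera_model('top'))
E
```

```text
pics
0.1 [[-0.941, 0.338, -0.0], [0.338, 0.941, -0.001], [-0.0, -0.001, -1.0]] [ 0.18499298 -0.60376644 -0.63422681] 0.0187
{'fx': 387.73748630490053, 'fy': 387.73748630490053, 'cx': 281.216732106005, 'cy': 205.6046997502049, 'extrinsics': array([[-0.0296765 , -0.99949399,  0.01144864,  0.00367437],
       [-0.99636797,  0.02866524, -0.08018209,  0.56594282],
       [ 0.07981334, -0.01378659, -0.99671448,  0.96332685],
       [ 0.        ,  0.        ,  0.        ,  1.        ]])}
```

View pics/top0.png

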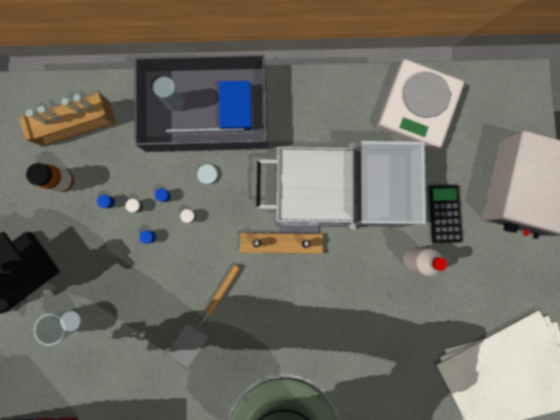

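View pics/scene0.png

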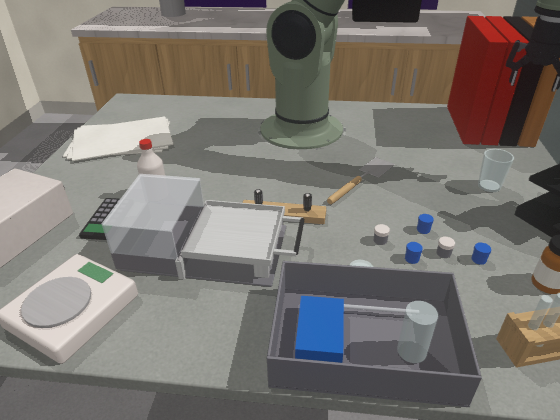

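The top view shows two white-capped pots at (133,205) and (188,215), with three blue decoys beside them. The petri dish is at (207,174). The screw knobs are at (306,243) for a and (257,243) for b, and the tray handle is at (266,184). The gripper covers the region around (20,270), so I'll check there for pots once it has moved.

```bash
cat >> h.py <<'E'
def blob(P,im,px,r,zmin,zmax):
    u,v=px; s=np.s_[v-r:v+r+1,u-r:u+r+1]; Q=P[s].reshape(-1,3); k=(Q[:,2]>zmin)&(Q[:,2]<zmax)
    Q=Q[k]; return Q.mean(0).round(4),(Q.max(0)-Q.min(0)).round(3),len(Q)
E
python3 - <<'E'
from h import *
P=np.load('pics/Ptop.npy'); im=cv2.imread('pics/top0.png')
for n,px,r,a,b in [('a',(306,243),8,.058,.08),('b',(257,243),8,.058,.08),('pot133',(133,205),11,.028,.05),('pot188',(188,215),11,.028,.05),('petri',(207,174),13,.008,.03),('batten',(281,243),50,.014,.026),('handle',(261,184),7,.05,.075)]:
    print(n,*blob(P,im,px,r,a,b))
# batten orientation via color
hsv=cv2.cvtColor(im,cv2.COLOR_BGR2HSV); m=(hsv[...,0]<22)&(hsv[...,1]>110); k=np.zeros_like(m);k[228:258,235:330]=1
Q=P[m&k]; Q=Q[(Q[:,2]>.012)&(Q[:,2]<.028)]; print(Q.mean(0),cv2.minAreaRect((Q[:,:2]*1000).astype(np.float32)))
for px in [(257,243),(306,243),(315,185),(390,185),(262,165),(262,200),(430,262),(105,201),(162,195),(147,237)]: print(px,P[px[1],px[0]].round(3))
E
```

```text
a [ 0.4688 -0.0695  0.0666] [0.017 0.019 0.011] 54
b [0.474  0.05   0.0663] [0.017 0.017 0.009] 54
pot133 [0.5768 0.3581 0.0358] [0.031 0.034 0.011] 153
pot188 [0.5467 0.2221 0.0361] [0.033 0.032 0.011] 150
petri [0.655  0.1759 0.0142] [0.05  0.051 0.012] 316
batten [ 0.4675 -0.0024  0.0205] [0.122 0.233 0.012] 1602
handle [0.6167 0.0416 0.0647] [0.035 0.008 0.009] 59
[ 0.4717729  -0.00795703  0.02067963] ((472.421630859375, -9.555915832519531), (208.3284149169922, 48.01369857788086), 88.3043441772461)
(257, 243) [0.474 0.049 0.068]
(306, 243) [ 0.47  -0.069  0.067]
(315, 185) [ 0.612 -0.097  0.057]
(390, 185) [ 0.598 -0.262  0.126]
(262, 165) [0.675 0.034 0.003]
(262, 200) [0.583 0.036 0.002]
(430, 262) [ 0.421 -0.341  0.132]
(105, 201) [0.589 0.426 0.038]
(162, 195) [0.6   0.285 0.037]
(147, 237) [0.496 0.322 0.037]
```

```bash
cat >> h.py <<'E'
def R(deg):
    a=np.radians(deg); y=np.array([np.cos(a),np.sin(a),0]); z=np.array([0,0,-1.]); return np.stack([np.cross(y,z),y,z],1)
E
python3 - <<'E'
from h import *
K=np.array([.4688,-.0695])
robot.movep([*K,.20],R(88)); print(robot.read_qpos().round(1),robot.read_clock())
im,d=save('wrist','w1'); P=world('wrist',d); np.save('pics/Pw1.npy',P)
for z0,z1 in [(.06,.08)]:
    m=(P[...,2]>z0)&(P[...,2]<z1)&(d>0); 
    n,l,s,c=cv2.connectedComponentsWithStats(m.astype(np.uint8))
    for i in range(1,n):
        if s[i,4]>60: Q=P[l==i]; print(s[i],Q.mean(0).round(4),(Q.max(0)-Q.min(0)).round(3))
im,d=save('top','top1')
im=np.hstack([cv2.imread('pics/w1.png')[::1],im[:,:240,::-1]]); cv2.imwrite('pics/v1.png',im)
E
```

```text
[-16.4  19.9  22.2 116.5 -10.4  45.4 100. ] 2.6083
[274 187  25  24 433] [ 0.4688 -0.0696  0.0653] [0.02  0.021 0.008]
[413 188  26  24 460] [0.4739 0.0488 0.0651] [0.02  0.021 0.008]
[   0  251  152   15 1429] [ 0.5131 -0.2562  0.0701] [0.01  0.136 0.02 ]
[ 160  255  226  124 2039] [ 0.5457 -0.0581  0.0652] [0.139 0.203 0.009]
```

View pics/v1.png

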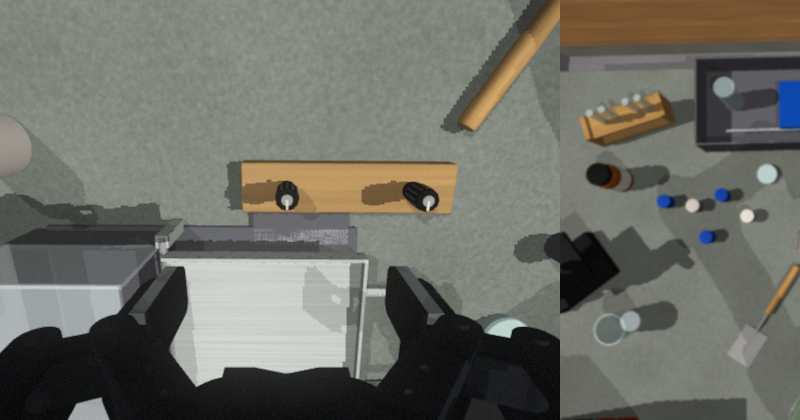

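There are two pots: the black shape at the left didn't move with the arm, so it isn't the gripper and is just clutter. The wrist view agrees with the top view on the knob positions, so I'll grip screw a.

Run:
```python
from h import *
K=np.array([.4688,-.0696])
f0=np.mean([robot.read_ft_force() for _ in range(5)],0); print('f0',f0.round(2))
robot.move_linear([*K,.036],max_speed=.1)
effector.close(); robot.dwell(.2)
print(robot.read_opening(),robot.read_grip_force(),(robot.read_ft_force()-f0).round(2),robot.read_wrist_torque().round(3),robot.read_position().round(4))
t=robot.read_clock()
q=robot.read_qpos()
for φ in (110,130,128,60,0,-60,-110,-140):
    s=robot.ik([*K,.03],R(φ)); print(φ,None if s is None else s.round(1))
q[6]+=12; robot.set_joints(q); print(robot.read_clock()-t,(robot.read_ft_force()-f0).round(2),robot.read_wrist_torque().round(3))
```

```text
f0 [-0.53 -0.47 -0.6 ]
0.01818268464573212 58.6298793554306 [0.15 7.22 2.47] [ 1.16 -0.01  0.04] [ 0.4688 -0.0688  0.036 ]
110 [ -4.2  36.6   7.2 122.1 -11.6  21.9 122.4]
130 [ -0.7  36.3   2.6 121.9  -4.1  21.9 135.2]
128 [ -1.   36.3   3.  121.9  -4.8  21.9 133.9]
60 [-12.9  38.3  19.  122.5 -30.2  23.6  90.3]
0 [-23.5  42.7  34.3 123.  -50.8  29.5  50. ]
-60 [-32.9  50.3  49.7 123.4 -66.2  39.9   4.1]
-110 [-36.8  55.7  57.4 123.6 -72.2  47.  -40.6]
-140 [-36.8  55.7  57.4 123.6 -72.2  47.  -70.6]
0.3250000000000002 [ 0.91 -0.23  2.33] [-0.073 -0.006  0.045]
```

```bash
cat >> h.py <<'E'
def phi():
    y=robot.read_ee_rot()[:,1]; return np.degrees(np.arctan2(y[1],y[0]))
def F(f0,n=4): return np.mean([robot.read_ft_force() for _ in range(n)],0)-f0
def down(dz):
    p=robot.read_position().copy(); p[2]-=dz; robot.move_linear(p,max_speed=.02)
def press(f0,lo=10,hi=12,target=11):
    for _ in range(12):
        f=F(f0)[2]
        if lo<f<hi: break
        down(np.clip((target-f)*.00033*.9,-.003,.0015))
    return f
def screw(f0,qend,step=25):
    while True:
        f=press(f0); q=robot.read_qpos().copy(); t0=robot.read_wrist_torque()[2]
        s=min(step,q[6]-qend)
        if s<2: break
        q[6]-=s; robot.set_joints(q)
        print('q7 %.0f phi %.0f F %.1f z %.4f'%(q[6],phi(),F(f0)[2],robot.read_position()[2]),'T',robot.read_wrist_torque().round(3),'f',F(f0).round(1),'t %.1f'%robot.read_clock(),flush=True)
E
python3 - <<'E'
from h import *
f0=np.array([-.53,-.47,-.6])
q=robot.read_qpos().copy(); q[6]=138; robot.set_joints(q); print(phi(),F(f0))
print(press(f0),robot.read_position(),robot.read_qpos().round(1))
screw(f0,60)
E
```

```text
117.55250038121248 [ 0.90067415 -0.88507232  0.73225159]
10.40654188595453 [ 0.4690986  -0.06896407  0.03246697] [ -8.1  36.9  12.4 122.2 -19.7  22.7 138. ]
q7 113 phi 93 F 9.2 z 0.0326 T [ 0.164  0.445 -0.029] f [-2.   1.   9.2] t 7.3
q7 88 phi 68 F 9.6 z 0.0324 T [ 0.249  0.366 -0.057] f [-1.8  1.9  9.6] t 8.1
q7 63 phi 43 F 10.3 z 0.0324 T [ 0.259  0.286 -0.035] f [-0.4  2.2 10.3] t 8.9
q7 60 phi 40 F 9.7 z 0.0326 T [-0.142  0.362  0.007] f [-0.9  1.3  9.7] t 9.1
```

Run:
```python
from h import *
f0=np.array([-.53,-.47,-.6])
screw(f0,0,20)
print([robot.read_position()[2].round(5) for _ in range(5)], robot.read_opening(), F(f0))
im,d=save('wrist','w2'); P=world('wrist',d)
c=im[130:420,150:450]; cv2.imwrite('pics/w2c.png',cv2.resize(c[:,:,::-1],None,fx=2,fy=2))
```

```text
q7 40 phi 20 F 9.1 z 0.0326 T [ 0.087  0.215 -0.05 ] f [0.9 0.5 9.1] t 9.8
q7 20 phi -0 F 10.5 z 0.0325 T [-0.037  0.223  0.005] f [-0.5  1.4 10.5] t 10.5
q7 0 phi -20 F 9.6 z 0.0328 T [-0.033  0.091  0.024] f [ 1.8 -0.1  9.6] t 10.9
[np.float64(0.03252), np.float64(0.03252), np.float64(0.03252), np.float64(0.03252), np.float64(0.03252)] 0.018218105409668395 [-0.01317085 -0.25156587 11.12763294]
```

View pics/w2c.png

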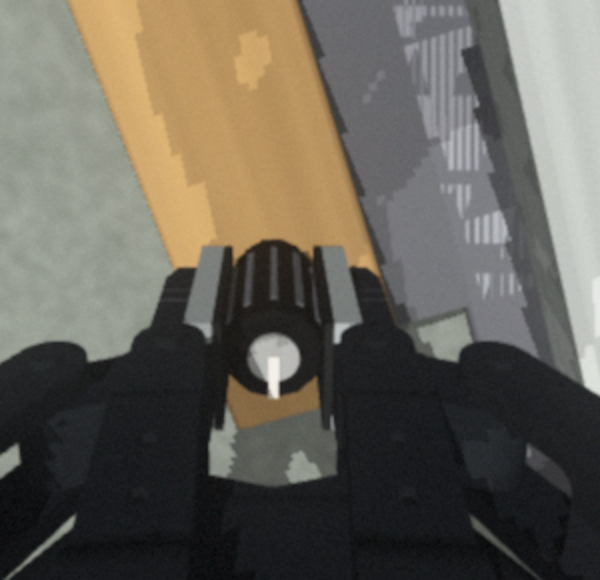

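Run:
```python
from h import *
f0=np.array([-.53,-.47,-.6])
for i in range(9):
    print('z %.5f'%robot.read_position()[2],F(f0).round(2),robot.read_wrist_torque().round(3),robot.read_clock())
    down(-.0006)
```

```text
z 0.03255 [-0.09  0.58 10.35] [-0.082  0.334 -0.014] 11.225
z 0.03331 [ 0.   -0.28  7.99] [-0.051  0.347  0.013] 11.475
z 0.03403 [-0.2  -0.16  6.32] [-0.198  0.256 -0.014] 11.725
z 0.03465 [ 0.68 -1.13  4.25] [-0.196  0.268 -0.008] 11.975
z 0.03525 [ 0.34 -0.12  3.35] [-0.15   0.188  0.04 ] 12.225
z 0.03584 [ 0.16 -0.01  2.97] [-0.217  0.091 -0.041] 12.475
z 0.03641 [ 0.48 -1.33  1.13] [-0.226 -0.032  0.   ] 12.725
z 0.03701 [ 1.   -0.86  0.19] [-0.237 -0.084 -0.023] 12.975
z 0.03744 [ 2.73 -0.88 -7.83] [-0.32  -0.422 -0.066] 13.225
```

Run:
```python
from h import *
down(.0006); down(.0006)
print(robot.read_position(),F(np.array([-.53,-.47,-.6])))
im,d=save('wrist','w3'); P=world('wrist',d)
hsv=cv2.cvtColor(im,cv2.COLOR_RGB2HSV)
# knob top disc around crop (270,355)/2+ (150,130) = (285,308)
print(P[296:320:4,270:304:3,2].round(4))
print(im[296:320:4,270:304:3].mean(-1).astype(int))
s=P[312-20:330,150+20:150+280];
```

```text
[ 0.46971742 -0.06746219  0.03694902] [ 1.10690118 -0.62571429  0.24543234]
[[0.0656 0.0664 0.0662 0.0652 0.0658 0.0658 0.0665 0.0659 0.0655 0.0657
  0.0668 0.0663]
 [0.0649 0.0653 0.0657 0.0661 0.0667 0.0671 0.0677 0.0678 0.0672 0.066
  0.0648 0.0654]
 [0.0667 0.0662 0.0664 0.0666 0.0669 0.066  0.0669 0.067  0.066  0.0678
  0.0661 0.0663]
 [0.0666 0.0661 0.0663 0.0668 0.0664 0.0677 0.0665 0.067  0.0664 0.0674
  0.0662 0.0664]
 [0.0648 0.0657 0.0667 0.0659 0.0661 0.0665 0.0671 0.0669 0.0673 0.0669
  0.0657 0.0648]
 [0.0653 0.0657 0.0672 0.0668 0.0675 0.067  0.0672 0.0665 0.0664 0.0665
  0.0647 0.0658]]
[[ 26  33  33  32  41  84  78  42  34  35  32  35]
 [ 26  27  51 166 182 155 150 158 150  45  36  34]
 [ 27  26 156 181 183 175 181 185 187 184  34  32]
 [ 23  45 154 181 183 207 205 182 181 184  77  33]
 [ 28  32 115 183 182 238 238 184 185 181  41  31]
 [ 23  30  67 116 181 238 238 184 185 113  33  29]]
```

Run:
```python
from h import *
f0=np.array([-.53,-.47,-.6])
print(press(f0,11,13,12)); q=robot.read_qpos().copy(); t=robot.read_clock()
print(q.round(2), F(f0).round(2),robot.read_position().round(5))
for i in range(10):
    q[6]-=4; robot.set_joints(q)
    print('F',F(f0,8).round(2),'T',np.mean([robot.read_wrist_torque() for _ in range(8)],0).round(3),'z %.5f'%robot.read_position()[2],'phi %.1f'%phi(),'t %.2f'%(robot.read_clock()-t))
```

```text
11.60658076358395
[-8.1200e+00  3.7000e+01  1.2270e+01  1.2222e+02 -1.9840e+01  2.2560e+01
  1.0000e-02] [-0.52 -0.68 11.61] [ 0.46978 -0.06749  0.03185]
F [ 0.38 -0.48 11.81] T [-0.07   0.315  0.04 ] z 0.03206 phi -24.2 t 0.25
F [-0.48 -0.3  11.56] T [-0.046  0.396  0.019] z 0.03207 phi -28.2 t 0.50
F [-0.44 -0.68 11.39] T [-0.06   0.307  0.001] z 0.03206 phi -32.2 t 0.75
F [-0.27 -0.23 10.15] T [-0.097  0.275  0.026] z 0.03206 phi -36.2 t 1.00
F [ 0.33 -0.03 10.14] T [-0.149  0.176  0.071] z 0.03208 phi -40.2 t 1.25
F [ 0.63 -1.   10.76] T [-0.151  0.102 -0.022] z 0.03209 phi -44.2 t 1.50
F [ 0.47 -1.11  9.29] T [-0.2    0.039  0.035] z 0.03210 phi -48.2 t 1.75
F [ 1.27 -1.7  10.01] T [-0.231  0.038  0.069] z 0.03209 phi -52.2 t 2.00
F [ 0.85 -0.8  10.31] T [-0.282 -0.032  0.007] z 0.03211 phi -56.2 t 2.25
F [ 2.57 -1.2  10.05] T [-0.352 -0.093 -0.015] z 0.03211 phi -60.2 t 2.50
```

Run:
```python
from h import *
f0=np.array([-.53,-.47,-.6])
q=robot.read_qpos().copy(); t=robot.read_clock()
print(press(f0,11,13,12),q[6],robot.read_position()[2]); q=robot.read_qpos().copy(); q0=q[6]
def rep(s):
    print(s,'F',F(f0,20).round(2),'T',np.mean([robot.read_wrist_torque() for _ in range(20)],0).round(3),'z %.5f'%robot.read_position()[2],'phi %.1f'%phi(),'t %.2f'%(robot.read_clock()-t))
rep('start')
for i in range(5):
    for _ in range(3): q[6]-=3; robot.set_joints(q)
    rep(q[6])
for i in range(4): down(-.001); rep('up')
```

```text
11.490388633183377 -40.01887082680479 0.03170018857565394
start F [-2.170e+00  1.000e-02  1.149e+01] T [-0.063  0.346  0.033] z 0.03170 phi -60.1 t 0.25
-48.96301091990458 F [-0.73 -1.    9.14] T [-0.123  0.234  0.068] z 0.03186 phi -69.2 t 1.00
-57.96301091990458 F [-0.55 -1.47  9.57] T [-0.361  0.221  0.009] z 0.03189 phi -78.2 t 1.75
-66.96301091990458 F [ 0.25 -2.18  9.26] T [-0.428  0.161  0.022] z 0.03190 phi -87.2 t 2.50
-75.96301091990458 F [-0.17 -1.52  8.87] T [-0.685  0.147 -0.059] z 0.03191 phi -96.2 t 3.25
-84.96301091990458 F [-0.45 -2.71  9.04] T [-0.828  0.077 -0.036] z 0.03192 phi -105.2 t 4.00
up F [ 0.44 -1.7   7.59] T [-0.195  0.223  0.003] z 0.03302 phi -105.2 t 4.25
up F [0.56 0.43 5.22] T [-0.099 -0.002  0.02 ] z 0.03405 phi -105.1 t 4.50
up F [1.66 0.06 1.89] T [-0.154 -0.099 -0.008] z 0.03504 phi -105.1 t 4.75
up F [1.17 0.47 1.32] T [-0.167 -0.146 -0.013] z 0.03603 phi -105.1 t 5.00
```

```bash
cat >> h.py <<'E'
def knobs():
    im,d=viewer.get_image('wrist'); P=world('wrist',d); out=[]
    m=(P[...,2]>.05)&(P[...,2]<.075)&(d>0)&(P[...,0]<.495)&(P[...,0]>.44)&(abs(P[...,1]+.01)<.09)
    n,l,s,c=cv2.connectedComponentsWithStats(m.astype(np.uint8))
    for i in range(1,n):
        if s[i,4]>100:
            k=l==i; g=k&(im.mean(-1)>120)   # bright disc on the top
            Q=P[k]; print('knob',Q[:,:2].mean(0).round(4),s[i,4],'disc z',np.median(P[g][:,2]).round(5),g.sum(),'p90',np.percentile(Q[:,2],90).round(4))
    return im
E
python3 - <<'E'
from h import *
effector.ungrasp(); p=robot.read_position(); robot.move_linear([p[0],p[1],.2],max_speed=.2)
robot.movep([.4713,-.01,.20],R(-92)); print(robot.read_qpos().round(1))
for _ in range(3): im=knobs()
cv2.imwrite('pics/w4c.png',cv2.resize(im[130:270,200:480,::-1],None,fx=2.5,fy=2.5)); print(robot.read_clock())
E
```

```text
[-20.9  19.4  18.5 116.8  -8.5  45.2 -89.2]
knob [0.4761 0.0487] 525 disc z 0.06653 111 p90 0.0668
knob [ 0.4707 -0.0685] 504 disc z 0.06574 120 p90 0.066
knob [0.476  0.0492] 527 disc z 0.06667 118 p90 0.0669
knob [ 0.4709 -0.068 ] 511 disc z 0.06576 121 p90 0.066
knob [0.4759 0.0495] 519 disc z 0.06657 119 p90 0.0669
knob [ 0.4709 -0.0676] 506 disc z 0.06584 121 p90 0.0661
24.6417
```

View pics/w4c.png

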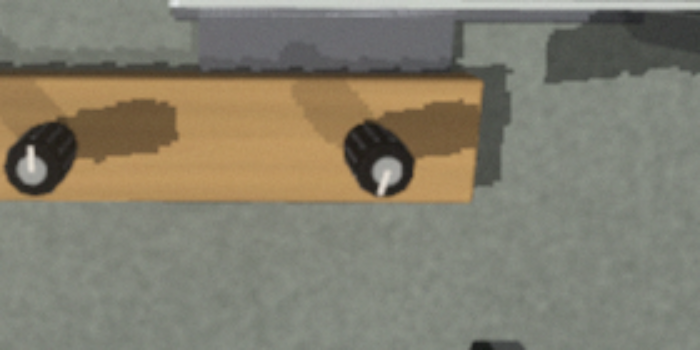

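Knob a has sunk about 0.9 mm relative to b, so the thread has turned roughly 1 rad. The force record suggests it only bites when the measured push is above about 10 N. I'll push harder and control the force during each turning step.

```bash
cat >> h.py <<'E'
def grip(K,z=.035):
    robot.movep([*K,.10],R(88)); robot.dwell(.2)
    f0=np.mean([robot.read_ft_force() for _ in range(10)],0)
    robot.move_linear([*K,z],max_speed=.12); effector.close()
    q=robot.read_qpos().copy(); q[6]=138; robot.set_joints(q)
    print('gripped',robot.read_opening(),F(f0).round(1),robot.read_position().round(4),'t',robot.read_clock()); return f0
def sweep(f0,K,qend=-138,step=12,target=14.,zmin=.0225):
    zc=robot.read_position()[2]
    for _ in range(6):                       # press first
        f=F(f0,6)[2]
        if f>target-1.5: break
        zc-=np.clip((target-f)*.0003,0,.002); robot.move_linear([*K,zc],max_speed=.03)
    print('pressed',f,zc); i=0
    while True:
        f=F(f0,6)[2]; zc=max(zc-np.clip((target-f)*.00025,-.0006,.0006),zmin)
        q=robot.ik([*K,zc],robot.read_ee_rot())
        if q is None: print('noik'); break
        q=q.copy(); q[6]=max(q[6]-step,qend); robot.set_joints(q); i+=1
        if i%2==0 or q[6]==qend: print('q7 %.0f F %.1f z %.4f zc %.4f T %.3f t %.1f'%(q[6],F(f0,6)[2],robot.read_position()[2],zc,robot.read_wrist_torque()[2],robot.read_clock()),flush=True)
        if q[6]==qend: break
E
python3 - <<'E'
from h import *
K=[.4698,-.0688]; f0=grip(K); np.save('f0.npy',f0)
sweep(f0,K,qend=60)
E
```

```text
gripped 0.018575829917790034 [-1.7  4.4  0.5] [ 0.4698 -0.0683  0.0351] t 29.825
pressed 14.60492364845336 0.030132302889006323
q7 113 F 15.6 z 0.0302 zc 0.0297 T 0.036 t 31.2
q7 89 F 12.3 z 0.0299 zc 0.0295 T 0.017 t 31.9
q7 65 F 10.7 z 0.0298 zc 0.0294 T 0.017 t 32.5
q7 60 F 15.4 z 0.0293 zc 0.0288 T 0.046 t 32.8
```

Run:
```python
from h import *
K=[.4698,-.0688]; f0=np.load('f0.npy')
sweep(f0,K,qend=-138,target=15)
```

```text
pressed 15.376479602297932 0.029344731203956163
q7 36 F 13.9 z 0.0293 zc 0.0288 T -0.018 t 33.4
q7 12 F 10.8 z 0.0294 zc 0.0290 T 0.045 t 34.1
q7 -13 F 12.2 z 0.0294 zc 0.0290 T -0.017 t 34.7
q7 -37 F 11.6 z 0.0294 zc 0.0290 T -0.058 t 35.4
q7 -61 F 12.1 z 0.0294 zc 0.0290 T -0.051 t 36.0
q7 -85 F 12.4 z 0.0292 zc 0.0289 T 0.022 t 36.7
q7 -110 F 12.2 z 0.0292 zc 0.0289 T -0.041 t 37.3
q7 -134 F 11.7 z 0.0292 zc 0.0289 T 0.074 t 38.0
q7 -138 F 16.1 z 0.0287 zc 0.0283 T 0.056 t 38.2
```

Run:
```python
from h import *
K=[.4698,-.0688]; f0=np.load('f0.npy')
zc=robot.read_position()[2]
while True:
    f=F(f0,20); print('z %.4f'%robot.read_position()[2],f.round(2))
    if f[2]<.7: break
    zc+=.0007; robot.move_linear([*K,zc],max_speed=.03)
q=robot.read_qpos().copy(); q[6]=-85; robot.set_joints(q); print(phi(),F(f0,20).round(2))
im=viewer.get_image('wrist')[0]; cv2.imwrite('pics/w5c.png',cv2.resize(im[230:370,180:400,::-1],None,fx=2.5,fy=2.5))
effector.ungrasp(); p=robot.read_position(); robot.move_linear([p[0],p[1],.2],max_speed=.2)
robot.movep([.4713,-.01,.20],R(-92))
im=knobs();im=knobs(); print(robot.read_clock())
```

```text
z 0.0287 [-6.16  4.41 16.14]
z 0.0297 [-5.72  5.16  9.29]
z 0.0303 [-4.54  5.26  7.91]
z 0.0310 [-3.81  4.85  6.97]
z 0.0316 [-3.99  5.45  5.78]
z 0.0323 [-2.93  5.92  3.28]
z 0.0329 [-2.44  6.04  1.53]
z 0.0336 [-2.9   6.42  0.24]
-28.297122121990494 [-1.13  3.45  0.94]
knob [0.4759 0.0497] 516 disc z 0.06659 103 p90 0.0669
knob [ 0.4707 -0.0675] 486 disc z 0.06367 122 p90 0.0641
knob [0.4758 0.0498] 516 disc z 0.06645 104 p90 0.0666
knob [ 0.4706 -0.0676] 485 disc z 0.06375 120 p90 0.064
43.7083
```

View pics/w5c.png

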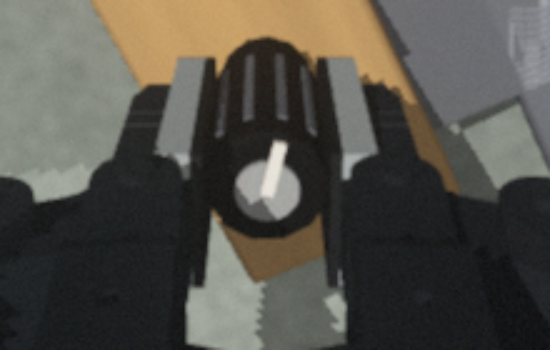

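```bash
cat >> h.py <<'E'
def sweep2(f0,K,qend=-138,step=10,target=18.,gain=.00012,z0=None):
    zc=robot.read_position()[2]-.003; robot.move_linear([*K,zc],max_speed=.03); hits=0; a0=phi()
    for i in range(40):
        for _ in range(8):
            f=F(f0,6)[2]
            if f>target-2: break
            zc-=min((target-f)*gain,.0008); robot.move_linear([*K,zc],max_speed=.05)
        if f>target+3: zc+=.0002
        q=robot.read_qpos().copy(); 
        if f>target+3: q=robot.ik([*K,zc],robot.read_ee_rot()).copy()
        if q[6]<=qend+1: break
        q[6]=max(q[6]-step,qend); robot.set_joints(q)
        T=robot.read_wrist_torque(); f2=F(f0,6)
        print('q7 %.0f turned %.0f F %.1f->%.1f z %.4f zc %.4f T %.3f t %.1f'%(q[6],(a0-phi())%360,f,f2[2],robot.read_position()[2],zc,T[2],robot.read_clock()),flush=True)
        hits=hits+1 if abs(T[2])>.25 else 0
        if hits>=2: print('STOP'); break
def release(f0,K):
    for _ in range(10):
        if F(f0,8)[2]<1.5: break
        p=robot.read_position(); robot.move_linear([*K,p[2]+.0009],max_speed=.05)
    ph=phi(); tgt=min((88,-92),key=lambda a:abs((a-ph+180)%360-180)); q=robot.read_qpos().copy()
    q[6]+=(tgt-ph+180)%360-180; q[6]=np.clip(q[6],-140,140); robot.set_joints(q); print('release phi',phi())
    effector.ungrasp(); p=robot.read_position(); robot.move_linear([p[0],p[1],.12],max_speed=.2)
E
python3 - <<'E'
from h import *
K=[.4698,-.0688]; f0=grip(K,.0335); np.save('f0.npy',f0)
sweep2(f0,K,qend=20)
E
```

```text
gripped 0.018222155778390224 [-2.  4. -0.] [ 0.4697 -0.0683  0.0336] t 49.5
q7 128 turned 10 F 18.0->11.0 z 0.0293 zc 0.0282 T -0.002 t 50.8
q7 118 turned 20 F 25.7->21.2 z 0.0285 zc 0.0276 T -0.022 t 51.3
q7 108 turned 30 F 21.2->17.0 z 0.0285 zc 0.0278 T 0.022 t 51.6
q7 97 turned 40 F 17.0->11.0 z 0.0289 zc 0.0278 T -0.010 t 51.9
q7 87 turned 50 F 25.0->21.1 z 0.0280 zc 0.0272 T 0.003 t 52.5
q7 77 turned 60 F 21.1->15.5 z 0.0281 zc 0.0274 T -0.049 t 52.8
q7 67 turned 70 F 19.2->10.6 z 0.0283 zc 0.0271 T -0.051 t 53.3
q7 57 turned 80 F 32.5->28.5 z 0.0277 zc 0.0265 T 0.003 t 53.9
q7 47 turned 91 F 28.5->25.4 z 0.0278 zc 0.0267 T -0.013 t 54.2
q7 37 turned 101 F 25.4->22.5 z 0.0278 zc 0.0269 T 0.039 t 54.5
q7 27 turned 111 F 22.5->19.4 z 0.0279 zc 0.0271 T 0.021 t 54.8
q7 20 turned 117 F 19.4->11.4 z 0.0283 zc 0.0271 T 0.003 t 55.0
```

Run:
```python
from h import *
K=[.4698,-.0688]; f0=np.load('f0.npy')
zc=robot.read_position()[2]
for i in range(9):
    f=F(f0,20); print('z %.4f'%robot.read_position()[2],f.round(2))
    if f[2]<1: break
    zc+=.0007; robot.move_linear([*K,zc],max_speed=.05)
release(f0,K)
robot.movep([.4713,-.01,.20],R(88)); knobs();knobs(); 
robot.movep([.4713,-.01,.20],R(-92)); knobs();im=knobs(); print(robot.read_clock())
cv2.imwrite('pics/w6c.png',cv2.resize(im[130:270,200:480,::-1],None,fx=2.5,fy=2.5))
```

```text
z 0.0276 [-8.98  0.61 32.89]
z 0.0288 [-2.69  3.8  10.5 ]
z 0.0294 [-2.65  2.83  8.74]
z 0.0300 [-2.08  4.71  7.39]
z 0.0307 [-1.84  3.45  5.96]
z 0.0313 [-1.38  4.03  4.25]
z 0.0319 [-1.02  4.83  2.33]
z 0.0325 [-0.09  4.28  0.95]
release phi 87.8231755507152
knob [ 0.468 -0.069] 470 disc z 0.06214 109 p90 0.0624
knob [0.4728 0.0484] 513 disc z 0.06588 110 p90 0.0661
knob [ 0.4681 -0.0686] 479 disc z 0.06253 107 p90 0.0627
knob [0.4729 0.0488] 518 disc z 0.06637 108 p90 0.0665
knob [ 0.4685 -0.0684] 478 disc z 0.06287 111 p90 0.0633
knob [0.4732 0.0489] 517 disc z 0.0667 110 p90 0.0669
knob [ 0.4686 -0.0684] 472 disc z 0.06281 110 p90 0.0632
knob [0.4732 0.0489] 515 disc z 0.06671 109 p90 0.0669
59.4583
```

View pics/w6c.png

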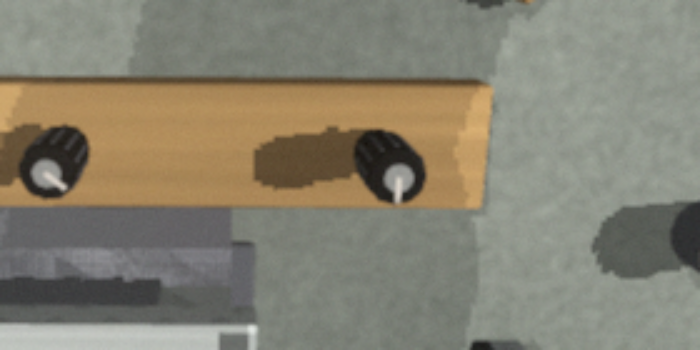

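Knob a now stands about 3.9 mm lower than b, and it stopped sinking under 20–30 N of push, so it's home or close to it. I'll do b next, keeping a fixed arm posture and a steadier push.

```bash
cat >> h.py <<'E'
def sweep3(f0,K,qend=-140,step=10,target=17.,ff=.00013):
    p=robot.read_position().copy(); Rm=robot.read_ee_rot(); qb=robot.read_qpos().copy()
    a=robot.ik([p[0],p[1],p[2]],Rm); b=robot.ik([p[0],p[1],p[2]-.004],Rm); g=(b-a)/.004; print('g',g.round(0)); g[6]=0
    dep=0.; j=qb[6]; a0=phi()
    def go():
        q=qb+g*dep; q[6]=j; robot.set_joints(q); return F(f0,8)[2]
    dep=.003; f=go()
    for _ in range(10):
        if f>target-2: break
        dep+=min((target-f)*.0001,.0008); f=go()
    print('pressed %.1f dep %.4f'%(f,dep)); n=0
    while j>qend:
        j=max(j-step,qend); dep+=ff+np.clip((target-f)*.00004,-.0003,.0003); f=go(); n+=1
        if n%2==0: print('q7 %.0f turned %.0f F %.1f z %.4f dep %.4f t %.1f'%(j,(a0-phi())%360,f,robot.read_position()[2],dep,robot.read_clock()),flush=True)
E
python3 - <<'E'
from h import *
K=[.4739,.0488]; f0=grip(K,.036); np.save('f0.npy',f0)
sweep3(f0,K,qend=70)
E
```

```text
gripped 0.01836668638525287 [5.6 2.4 0.7] [0.475  0.0513 0.0369] t 63.4
g [-51.  84.  91.  15. 129. -57. -81.]
pressed 17.7 dep 0.0054
q7 118 turned 20 F 18.3 z 0.0317 dep 0.0056 t 65.2
q7 98 turned 40 F 17.5 z 0.0314 dep 0.0058 t 65.8
q7 78 turned 60 F 17.2 z 0.0311 dep 0.0061 t 66.4
```

```bash
sed -i 's/ff=.00013):/ff=.00013,dep0=.003):/; s/dep=.003; f=go()/dep=dep0; f=go()/' h.py
python3 - <<'E'
from h import *
K=[.4739,.0488]; f0=np.load('f0.npy')
sweep3(f0,K,qend=-140,dep0=0.)
E
```

```text
g [-50.  85.  91.  13. 130. -56. -81.]
pressed 18.9 dep 0.0005
q7 50 turned 20 F 17.9 z 0.0306 dep 0.0007 t 67.8
q7 30 turned 40 F 16.8 z 0.0303 dep 0.0009 t 68.3
q7 10 turned 60 F 17.5 z 0.0300 dep 0.0012 t 68.9
q7 -10 turned 80 F 16.7 z 0.0297 dep 0.0015 t 69.5
q7 -30 turned 100 F 17.2 z 0.0294 dep 0.0018 t 70.1
q7 -50 turned 120 F 15.9 z 0.0291 dep 0.0022 t 70.7
q7 -70 turned 140 F 15.4 z 0.0288 dep 0.0025 t 71.2
q7 -90 turned 160 F 15.8 z 0.0285 dep 0.0028 t 71.8
q7 -110 turned 180 F 15.9 z 0.0282 dep 0.0032 t 72.4
q7 -130 turned 200 F 17.6 z 0.0282 dep 0.0035 t 73.0
```

Run:
```python
from h import *
K=[.4743,.0495]; f0=np.load('f0.npy')
sweep_end=F(f0,20); print(sweep_end.round(1),phi())
release(f0,K)
robot.movep([.4713,-.01,.20],R(-92)); [knobs() for _ in range(3)]
robot.movep([.4713,-.01,.20],R(88)); [knobs() for _ in range(3)]; print(robot.read_clock(),robot.read_qpos().round(1))
```

```text
[-2.4  2.4 20.8] -68.47690265832769
release phi -68.96593701953492
knob [0.4751 0.0507] 476 disc z 0.06227 104 p90 0.0626
knob [ 0.4703 -0.0669] 473 disc z 0.06203 110 p90 0.0624
knob [0.4753 0.0504] 475 disc z 0.06231 102 p90 0.0626
knob [ 0.4705 -0.0671] 480 disc z 0.06245 116 p90 0.0628
knob [0.4755 0.0503] 483 disc z 0.06264 105 p90 0.063
knob [ 0.4707 -0.0672] 474 disc z 0.06266 111 p90 0.0631
knob [0.4756 0.0499] 474 disc z 0.06281 100 p90 0.0631
knob [ 0.4706 -0.0676] 474 disc z 0.06285 109 p90 0.0632
knob [0.4756 0.0499] 477 disc z 0.06258 101 p90 0.063
knob [ 0.4705 -0.0676] 472 disc z 0.06273 107 p90 0.0631
knob [0.4756 0.0499] 476 disc z 0.06278 102 p90 0.063
knob [ 0.4706 -0.0675] 478 disc z 0.06278 106 p90 0.063
76.8167 [  49.1   39.6  -78.9  113.6   43.6   65.1 -140.5]
```

Both knobs are at the same height, about 62.6 mm, so both screws are home. Next I'll reset the arm posture and fetch the pots.

```bash
cat >> h.py <<'E'
O=np.array([.6128,-.1105]); PSI=-.0425; X=np.array([np.cos(PSI),np.sin(PSI)]); Y=np.array([-X[1],X[0]])
TC=O+.014*Y; YST=90+np.degrees(PSI)
def pots():
    im,d=viewer.get_image('top'); P=world('top',d); hsv=cv2.cvtColor(im,cv2.COLOR_RGB2HSV)
    m=(P[...,2]>.027)&(P[...,2]<.048)&(d>0)&(P[...,1]>.10)&(P[...,1]<.55)&(P[...,0]>.35)&(P[...,0]<.75)&(hsv[...,2]>110)&(hsv[...,1]<90)
    n,l,s,c=cv2.connectedComponentsWithStats(m.astype(np.uint8)); r=[]
    for i in range(1,n):
        if s[i,4]>60:
            Q=P[l==i]; print('pot?',Q.mean(0).round(4),(Q.max(0)-Q.min(0)).round(3),s[i,4]); r.append(Q.mean(0))
    return im,r
E
python3 - <<'E'
from h import *
p=robot.read_position(); robot.move_linear([p[0],p[1],.32],max_speed=.3)
robot.set_joints([-26,27,0,95,0,58,-60]); print(robot.read_position().round(3),phi(),robot.read_ee_rot()[:,2].round(2))
im,r=pots(); cv2.imwrite('pics/top2.png',im[:,:,::-1])
for P in r: 
    s=robot.ik([P[0],P[1],.008],R(-30)); print(None if s is None else s.round(1))
for x in (-.04,.04):
    s=robot.ik([*(TC+x*X),.066],R(YST-180)); print(None if s is None else s.round(1))
print(robot.read_clock())
E
```

```text
[0.563 0.208 0.241] -34.0585074411403 [-0. -0. -1.]
pot? [0.5198 0.195  0.0362] [0.03  0.032 0.011] 147
[-25.9  42.6  -1.1 110.    1.7  27.4 -58.2]
[ -4.   39.4  10.8 105.8 -11.7  36.  -78.5]
[ -4.2  45.1  12.1  92.9 -12.5  43.3 -78.9]
79.425
```

View pics/top2.png

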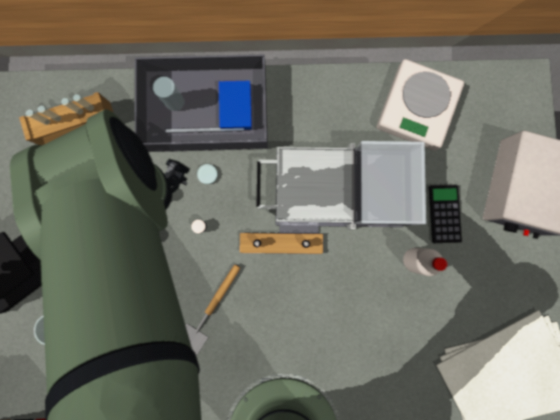

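The arm hides the second pot. The first pot has been knocked aside, from (188,215) to (198,226) in pixels, now about (0.520, 0.195). I'll pick it up there.

```bash
cat >> h.py <<'E'
def pick(P,ph):
    robot.movep([P[0],P[1],.13],R(ph)); robot.move_linear([P[0],P[1],.008],max_speed=.12)
    effector.close(); o=robot.read_opening(); robot.move_linear([P[0],P[1],.16],max_speed=.2)
    print('open',o,robot.read_opening(),'t',robot.read_clock())
    return robot.read_opening()>.025
def place(x,y=0.,ph=YST-180):
    T=TC+x*X+y*Y; robot.movep([*T,.16],R(ph)); robot.move_linear([*T,.066],max_speed=.1)
    print('F',robot.read_ft_force().round(1)); effector.ungrasp(); robot.move_linear([*T,.18],max_speed=.2); print('t',robot.read_clock())
E
python3 - <<'E'
from h import *
if pick([.5198,.195],-30): place(-.04)
im,r=pots(); cv2.imwrite('pics/top3.png',im[:,:,::-1])
E
```

```text
open 0.03231092695105802 0.03270551462948792 t 82.5833
F [-0.4  0.  -0.6]
t 86.0917
pot? [0.577  0.3587 0.0364] [0.031 0.033 0.008] 145
```

View pics/top3.png

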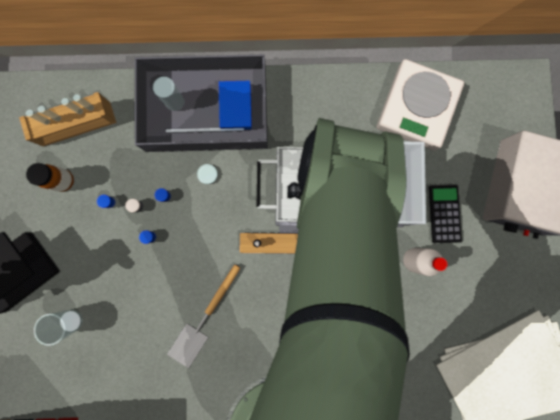

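The first pot has been carried to the tray, though the arm hides it from view. The other pot is still at (133,205), about (0.577, 0.359), so I'll fetch that one.

Run:
```python
from h import *
if pick([.577,.3587],-25): place(.04)
T=O+.152*Y
robot.movep([*(T+.06*Y),.20],R(YST-180)); 
im,d=save('top','top4'); P=world('top',d)
b=P[150:222,250:282]; k=(b[...,2]>.052)&(b[...,2]<.075); Q=b[k]; print(len(Q),Q.mean(0).round(4),Q.min(0).round(3),Q.max(0).round(3))
im,d=save('wrist','w7'); print(robot.read_clock())
cv2.imwrite('pics/v7.png',np.hstack([im[:,:,::-1][:, :], cv2.imread('pics/top4.png')[100:520,220:460][:420] if 0 else cv2.copyMakeBorder(cv2.imread('pics/top4.png')[120:280,210:450],0,260,0,0,cv2.BORDER_CONSTANT)]))
```

```text
open 0.03246825122654472 0.03222455706520605 t 90.425
F [ 0.3 -1.1  1.2]
t 94.4917
586 [0.6092 0.0079 0.0609] [ 0.525 -0.016  0.052] [0.702 0.049 0.072]
95.4167
```

View pics/v7.png

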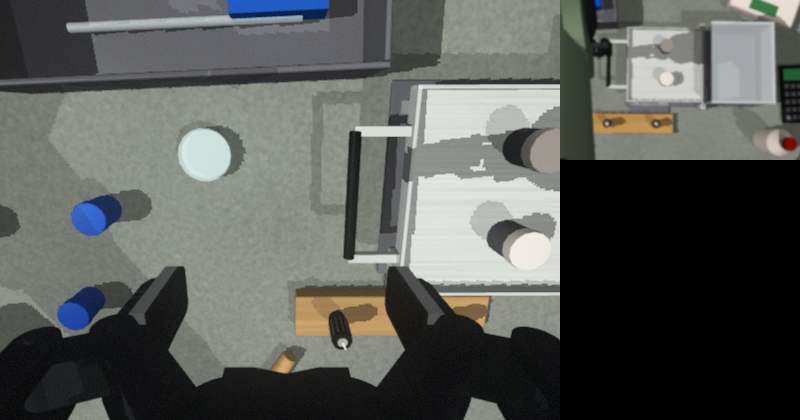

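Both pots stand upright on the tray. In the wrist view the bar runs from (355,131) to (349,258), so I'll measure it and then lift.

Run:
```python
from h import *
im=cv2.imread('pics/w7.png'); d=np.load('pics/w7.npy'); P=world('wrist',d)
k=np.zeros(d.shape,bool); k[136:255,343:364]=1; k&=(im.max(-1)<70)&(P[...,2]>.045)&(P[...,2]<.08)
Q=P[k]; print(k.sum(),Q.mean(0).round(4),Q.min(0).round(4),Q.max(0).round(4)); v=cv2.fitLine(Q[:,:2].astype(np.float32),2,0,.01,.01).ravel(); print(v)
H=np.array([.233]); 
T=O+.152*Y; print('predicted',T)
# feasibility of arc
for th in (0,.4,.8,1.08):
    p=O+(-.081+.233*np.cos(th)-.005*np.sin(th))*Y; z=.055+.233*np.sin(th)+.005*np.cos(th)
    s=robot.ik([*p,z-.019],R(YST-180)); print(th,p.round(3),None if s is None else s.round(0))
```

```text
1306 [0.6225 0.0433 0.0641] [0.5667 0.0362 0.0568] [0.6715 0.0497 0.0669]
[ 0.9991159  -0.04204131  0.62249357  0.04327692]
predicted [0.61925806 0.04136275]
0 [0.619 0.041] [-17.  44.  12. 100. -14.  37. -90.]
0.4 [0.618 0.021] [-17.  37.  14.  98. -12.  46. -90.]
0.8 [ 0.616 -0.033] [-13.  32.  16.  95. -10.  55. -86.]
1.08 [ 0.614 -0.086] [ -9.  30.  17.  92. -10.  59. -82.]
```

The measured bar agrees with the prediction. If the tool came straight down, the inner finger would hit the tray's end wall. So I'll tilt the tool 35–50° and pinch the bar from the outside, after checking reachability along the whole arc.

```bash
cat >> h.py <<'E'
def Rt(al,s=-1):
    a=np.radians(al); Y3=np.array([*Y,0]); Z=np.array([0,0,1.]); z=-np.sin(a)*Y3-np.cos(a)*Z; y=s*(np.cos(a)*Y3-np.sin(a)*Z)
    return np.stack([np.cross(y,z),y,z],1)
HO=O+.003*X   # handle reference line
def arc(th,al,s=-1):
    p=HO+(-.0805+.233*np.cos(th)-.005*np.sin(th))*Y; z=.055+.233*np.sin(th)+.005*np.cos(th)
    Rm=Rt(al,s); return np.array([*p,z])+.0187*Rm[:,2],Rm
E
python3 - <<'E'
from h import *
for al in (35,45,52):
  for s in (-1,1):
    p,Rm=arc(0,al,s); a=robot.ik(p-.1*Rm[:,2],Rm); print(al,s,'appr',None if a is None else a.round(0),[None if robot.ik(*arc(t,al,s)) is None else robot.ik(*arc(t,al,s)).round(0)[3:].tolist() for t in (0,.5,1.1)])
E
```

```text
35 -1 appr [ -45.   50.   28.   88.   11.   62. -123.] [[93.0, 11.0, 50.0, -122.0], [94.0, 14.0, 58.0, -118.0], [94.0, 18.0, 60.0, -109.0]]
35 1 appr [  9.  67. -73.  85.  76. 110.  18.] [[90.0, 84.0, 108.0, 17.0], [90.0, 75.0, 107.0, 23.0], [91.0, 71.0, 105.0, 36.0]]
45 -1 appr [ -49.   56.   30.   84.   15.   68. -128.] [[90.0, 16.0, 56.0, -128.0], [92.0, 19.0, 62.0, -123.0], [95.0, 25.0, 62.0, -115.0]]
45 1 appr [ -5.  61. -50.  82.  66. 103.  20.] [[87.0, 80.0, 108.0, 16.0], [89.0, 73.0, 108.0, 23.0], [91.0, 71.0, 105.0, 34.0]]
52 -1 appr [ -51.   61.   31.   81.   18.   72. -130.] [[88.0, 19.0, 61.0, -131.0], [91.0, 22.0, 65.0, -126.0], [95.0, 28.0, 64.0, -119.0]]
52 1 appr [ -8.  65. -50.  78.  69. 110.  19.] [[85.0, 75.0, 105.0, 16.0], [88.0, 70.0, 106.0, 23.0], [92.0, 70.0, 104.0, 34.0]]
```

Run:
```python
from h import *
al=45; p,Rm=arc(0,al); 
f0=np.mean([robot.read_ft_force() for _ in range(5)],0)
robot.movep(p-.1*Rm[:,2],Rm); print(robot.read_position().round(3)); f1=np.mean([robot.read_ft_force() for _ in range(5)],0)
robot.move_linear(p,max_speed=.08); print('at',F(f1).round(1))
effector.close(); print('open',robot.read_opening(),robot.read_grip_force(),F(f1).round(1))
for th in (.04,.08,.12):
    q,_=arc(th,al); robot.move_linear(q,max_speed=.05); print(th,F(f1).round(1),robot.read_position().round(3)-q.round(3))
save('scene','s8'); print(robot.read_clock()); np.save('f1.npy',f1)
```

```text
[0.625 0.098 0.117]
at [ 0.5  2.3 -1.1]
open 0.008023660827437116 58.40072572231293 [-0.2  5.1 -2.8]
0.04 [-0.4  6.5 -3.1] [0.    0.001 0.   ]
0.08 [ 0.6  7.9 -2.8] [0.    0.001 0.   ]
0.12 [-0.4  6.5 -3.8] [0.    0.001 0.   ]
99.275
```

View pics/s8.png

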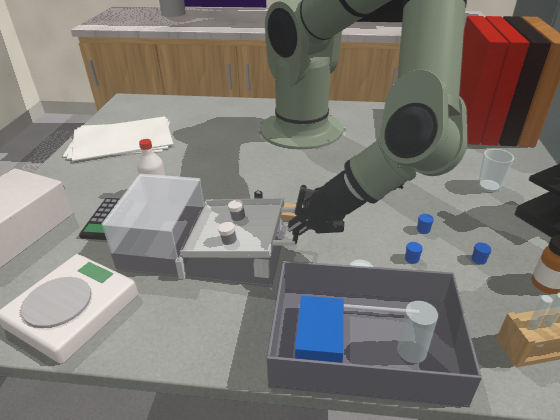

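The pinch holds with both pots upright on the slightly raised tray, so I'll lift on.

```bash
sed -i 's/-.0805+.233/-.0790+.233/' h.py
python3 - <<'E'
from h import *
al=45; f1=np.load('f1.npy')
for th in np.arange(.2,1.09,.08):
    q,_=arc(th,al); robot.move_linear(q,max_speed=.09); f=F(f1); print(round(th,2),f.round(1),robot.read_opening().__round__(4))
    if abs(f).max()>25: print('high force'); break
robot.dwell(1.); im,d=save('scene','s9'); t,_=save('top','t9'); print(robot.read_clock())
cv2.imwrite('pics/v9.png',np.hstack([im[150:300,80:330,::-1],t[110:260,240:450,::-1]]).repeat(1,0))
E
```

```text
0.2 [ 1.7 -3.3 -4.5] 0.0083
0.28 [ 2.4 -1.3 -5.3] 0.0083
0.36 [ 1.9  1.2 -3.9] 0.0081
0.44 [ 2.4 -0.2 -5.1] 0.0078
0.52 [-0.3  7.2 -1.3] 0.0077
0.6 [-2.3 10.8  2.7] 0.0079
0.68 [1.  7.9 1.6] 0.0076
0.76 [1.1 8.  1. ] 0.0079
0.84 [ 3.5  2.3 -4.1] 0.0077
0.92 [-0.   7.6  3. ] 0.0081
1.0 [-0.4  8.8  4.2] 0.0078
1.08 [ 1.4  3.3 -2.8] 0.0078
104.675
```

View pics/v9.png

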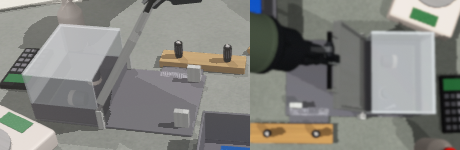

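Run:
```python
import cv2,numpy as np
a=cv2.imread('pics/s9.png')[160:290,95:225]; b=cv2.imread('pics/t9.png')[130:240,320:430]
cv2.imwrite('pics/v10.png',np.hstack([cv2.resize(a,(400,400),interpolation=2),cv2.resize(b,(400,400),interpolation=2)]))
```

```text
(no output)
```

View pics/v10.png

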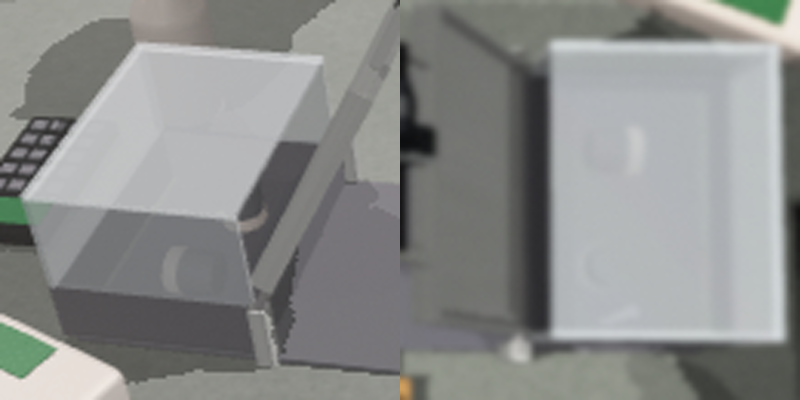

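Both pots lie in the tub, at (615,150) and (600,265) in the right panel. Now I'll lower the tray.

Run:
```python
from h import *
al=45; f1=np.load('f1.npy')
for th in list(np.arange(1.0,.1,-.09))+[.06,.03,.01,0.]:
    q,_=arc(th,al); robot.move_linear(q,max_speed=.09 if th>.2 else .04); f=F(f1)
    if abs(f).max()>25: print('high',th,f); break
print(F(f1).round(1),robot.read_position().round(4),q.round(4))
robot.dwell(.3); effector.ungrasp(); z=robot.read_ee_rot()[:,2]; p=robot.read_position()
robot.move_linear(p-.12*z,max_speed=.1); p=robot.read_position(); robot.move_linear([p[0],p[1]+.06,p[2]+.12],max_speed=.2)
robot.dwell(.5)
a,d=save('scene','s11'); P=world('scene',d); b,d=save('top','t11'); P=world('top',d); print(robot.read_clock())
s=P[160:212,285:350]; print('tray floor z near hinge/end', np.median(s[:,50:60,2]),np.median(s[:,5:20,2]))
A=cv2.imread('pics/s11.png')[130:300,80:330]; B=cv2.imread('pics/t11.png')[120:280,230:450]
cv2.imwrite('pics/v12.png',np.hstack([cv2.resize(A,(420,400)),cv2.resize(B,(380,400))]))
```

```text
[-3.5 -0.7 -2.2] [0.6217 0.0298 0.0468] [0.6218 0.03   0.0468]
114.325
tray floor z near hinge/end 0.05561608297766463 0.05554265891029059
```

View pics/v12.png

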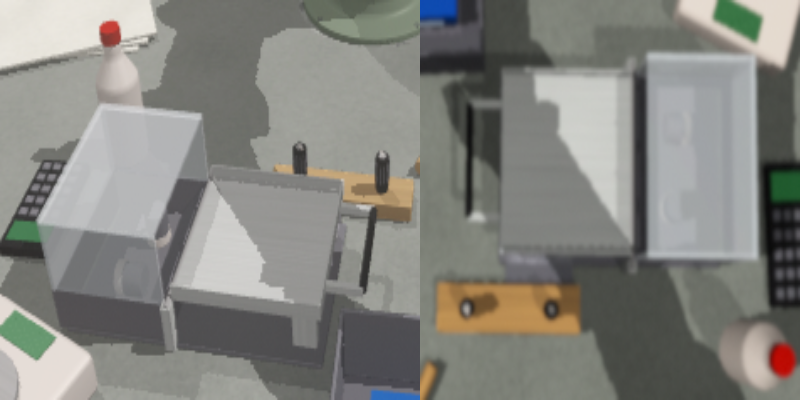

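The tray is flat and empty, and both pots lie in the tub at (678,128) and (680,205) in the right panel. The robot is clear of everything.

```bash
python3 -c "
from h import *
print(robot.sign_off())"
```

```text
the job is handed in; nothing more can be done
None
```

I handed the job in at about 114 s of robot time: both screws are driven home (judged by matching knob heights, not a direct thread reading), both pots present are in the tub, the tray is flat, and the bystanders were not touched; no verdict came back.

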